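Find the full tin by its weight

TASK

The three blue tins on the cork coasters look alike, but one is fuller than the others: find it by its weight. Heft them one at a time from the robot's left to its right, lifting each a good 5 cm for a moment and, before you take the next, setting it back upright in the middle of its own coaster. Then take the heaviest and finish while holding it upright and still, about 16 cm clear of the worktop, without putting it down or letting go, the other two back on their coasters and everything else left alone.

Things in the scene. Friction and masses are not known exactly. Their poses are not given: they have to be found in the camera images.
- tin_1: closed round tin, blue with a white band and pale metal lid, 58 mm across (lid 60), 95 mm high; three look alike, neither name nor place tells the weight. Origin: centre of its underside, z up. Rigid, lid fixed, the solid filling has 2 mm of play; may be gripped from above on its upper half with 35 N. Weighs 0.15 to 0.75 kg; the heaviest exceeds the others by 0.18 kg or more
- tin_2: closed round tin, blue with a white band and pale metal lid, 58 mm across (lid 60), 95 mm high; three look alike, neither name nor place tells the weight. Origin: centre of its underside, z up. Rigid, lid fixed, the solid filling has 2 mm of play; may be gripped from above on its upper half with 35 N. Weighs 0.15 to 0.75 kg; the heaviest exceeds the others by 0.18 kg or more
- tin_3: closed round tin, blue with a white band and pale metal lid, 58 mm across (lid 60), 95 mm high; three look alike, neither name nor place tells the weight. Origin: centre of its underside, z up. Rigid, lid fixed, the solid filling has 2 mm of play; may be gripped from above on its upper half with 35 N. Weighs 0.15 to 0.75 kg; the heaviest exceeds the others by 0.18 kg or more
- coaster_left: fixed round cork coaster, 90 mm across, 6 mm thick, the leftmost of three in a row across the worktop (left is the robot's left, +y). Its origin is the centre of its underside, on the worktop (z = 0). One tin stands about at its centre
- coaster_middle: fixed round cork coaster, 90 mm across, 6 mm thick, the middle one of three in a row across the worktop (left is the robot's left, +y). Its origin is the centre of its underside, on the worktop (z = 0). One tin stands about at its centre
- coaster_right: fixed round cork coaster, 90 mm across, 6 mm thick, the rightmost of three in a row across the worktop (left is the robot's left, +y). Its origin is the centre of its underside, on the worktop (z = 0). One tin stands about at its centre
- fish_tin: flat round food tin, 86 mm across, 40 mm high, behind the coasters, bystander, to be left alone; origin: centre of its underside
- tape_roll: roll of brown tape lying flat, 92 mm across, 48 mm high, behind the coasters, bystander, to be left alone; origin: centre of its underside
- dish_brush: wooden dish brush, 61 x 154 x 46 mm, behind the left coaster, bystander, to be left alone; origin: centre of its underside
Not all that is in view belongs to the job. Leave any orange or turquoise look-alike of the tin_2 alone. What is shaped like the tin_3 but yellow is not meant.

How it is judged:
By the outcome, as a careful person would: the job done as asked, in the order asked, and still so for the second after the job is handed in, while the arm keeps its last pose, push and grip.
It also fails if it takes over 72 s, if anything falls off the work surface, if the arm or the gripper's body presses on something with over 40 N, if the wrist force passes 120 N, or if a joint passes its speed limit or range.

ROBOT

A 7-joint arm with a two-finger parallel gripper is mounted at the origin on a cart in front of the work surface, level with it; the furniture and walls round the work are solid. World frame = base frame: x ahead of the robot, y to its left, z up, the work surface at z = 0. Lengths are in m, angles in rad, forces in N, time in s.
With the tool pointing down it reaches from about 0.4 to 0.875 m from the base axis. Payload 19.3 kg.
Tool frame: the origin (TCP) lies at the very end of the fingers, on their centre line; the grasp point (between the pads) lies 19 mm behind it; z points along the fingers, y is the direction in which the jaws open and shut (so a half turn about z gives the same grasp; the last joint's range is limited). The gripper opens to 85 mm and grips with 20 to 120 N. Pads are 22 mm wide; open, the fingers measure 114 mm over their backs; the gripper's body (76 mm by 85 mm) begins 54 mm behind the grasp point. The pads swing forward as they close: fully open they stand 13 mm farther back than shut.
Start: joints at [1.117, 0.521, -0.036, 1.599, 0.021, 1.021, -0.113], TCP at [0.234, -0.58, 0.231] pointing down, gripper open.
Joint ranges: [-2.91, 2.91], [-0.3, 2.13], [-1.5, 1.42], [0.17, 2.43], [-1.26, 4.41], [0.16, 1.93], [-2.52, 2.52]. Speed limits (rad/s): [1.89, 1.89, 2.39, 2.39, 3.01, 3.01, 3.01].

INTERFACE

Orientations are given as [roll, pitch, yaw] about the fixed x, y, z axes, in that order (R = Rz(yaw) Ry(pitch) Rx(roll)).
In Python, from workcell import bot gives the robot as it stands.
- The arm moves only by the tool apply_moves, never from a script. Its argument "commands" is a list of rows, each an object with "travel": the shift along the tool's x, y, z in m, a list of three; "twist": the turn, a rotation vector about the tool's x, y, z in degrees, a list of three; "claw": the finger opening in m, from 0 to 0.0854. A call has 1 to 10 rows; each row is the pose to reach, as a shift and turn from the pose commanded when the call began, along the tool's axes at that moment; what a row does not reach only later rows make up. A row lasts 1/10 s, in which the tool goes at most 50 mm and 8.59 degrees, less where a joint would pass 70% of its speed; a pose out of reach is approached as far as the arm can. A call with a gripper value outside its range is refused whole. The fingers move at their own pace and stop on an object; "force" is the grip in N (left out, the last holds). Time passes only in rows, so rows that repeat a pose let the fingers close. It gives the time, the measured TCP pose, the force and the opening at its end, in the units of the state.
- bot.observe(): the state, without advancing time (a new reading comes with each control period).
- bot.grab_frame(name): name is "scene" or "top"; returns a dict with "frame" (420x560x3 uint8, blue, green, red), "fx", "fy", "cx", "cy" (pixels), "pose" (4x4, takes a point from camera to world coordinates). Camera axes: x right, y up, looking along -z (the intrinsics and any distortion apply to the point x, -y, -z); pixel columns grow to the right and rows downward; lengths in m; the calibration is good to about 2 mm. A picture is of the moment at which its call begins. There is no depth.
- bot.job_done(): hands the job in, once; it reports no verdict.
The state is a dict: "clock": time; "qpos": joint angles; "qd": joint speeds; "joint_efforts": joint torques, N m; "position": TCP position; "tool_rot": TCP orientation; "force": force on the tool from outside, world axes, zero at the start; "moment": the same for the moment, N m; "grip_width": finger opening in m.
Only numpy, scipy, OpenCV 4.12 (cv2) and the standard library are available. Lean on these libraries where they do the work, as an engineer would, in place of code of your own. Each camera call takes 0.05 s, during which the arm holds its last target.

## Working session

There is one attempt and no reset: what is moved stays moved. The work goes in short steps, Python scripts to look and compute and a tool call to move; the robot and the scene stay as the last step left them, time stands still between calls to the robot, and variables do not carry over. Pictures are saved under pics/ and viewed, and the job is handed in when it is done.

Besides the shell and the picture viewer there is one more tool, called as name(argument=value, ...), one argument or row to a line, values as JSON. apply_moves: Moves the arm, as the interface text tells. Its arguments: {"type":"object","properties":{"commands":{"type":"array"},"force":{"type":"number"}},"required":["commands"]}

```bash
ls; mkdir -p pics
python3 - <<'E'
from workcell import bot
import cv2,numpy as np
np.set_printoptions(precision=4,suppress=True)
s=bot.observe(); print(s)
for n in("scene","top"):
    f=bot.grab_frame(n); cv2.imwrite(f"pics/{n}0.png",f["frame"])
    print(n,{k:v for k,v in f.items() if k!="frame"})
E
```

```text
pics
{'clock': 0.0, 'qpos': array([ 1.1168,  0.5221, -0.0363,  1.6   ,  0.0212,  1.0211, -0.1128]), 'qd': array([-0.0001,  0.0007,  0.0003, -0.0007,  0.0005, -0.0014, -0.0005]), 'joint_efforts': array([ -0.0003, -92.7119,   1.9796, -36.9945,   0.0177,   0.008 ,
        -0.0002]), 'position': array([ 0.2339, -0.5792,  0.2307]), 'tool_rot': array([-3.1405,  0.0001,  0.3838]), 'force': array([ 0.1911,  0.048 , -0.3285]), 'moment': array([-0.0538, -0.0262,  0.0065]), 'grip_width': 0.08543224731905365}
scene {'fx': 498.45554010016053, 'fy': 498.45554010016053, 'cx': 284.73932172649336, 'cy': 212.1463680499042, 'pose': array([[-0.8934,  0.3134, -0.3219,  0.1526],
       [-0.4489, -0.651 ,  0.6122,  0.8212],
       [-0.0177,  0.6914,  0.7223,  0.8974],
       [ 0.    ,  0.    ,  0.    ,  1.    ]])}
top {'fx': 396.0716746868296, 'fy': 396.0716746868296, 'cx': 279.8122169595291, 'cy': 209.8900171518602, 'pose': array([[-0.0035,  0.9973, -0.073 ,  0.4628],
       [-0.9999, -0.0027,  0.011 ,  0.0969],
       [ 0.0108,  0.0731,  0.9973,  0.8926],
       [ 0.    ,  0.    ,  0.    ,  1.    ]])}
```

View pics/scene0.png

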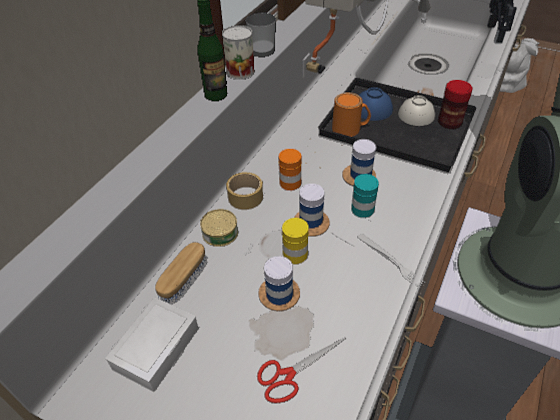

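View pics/top0.png

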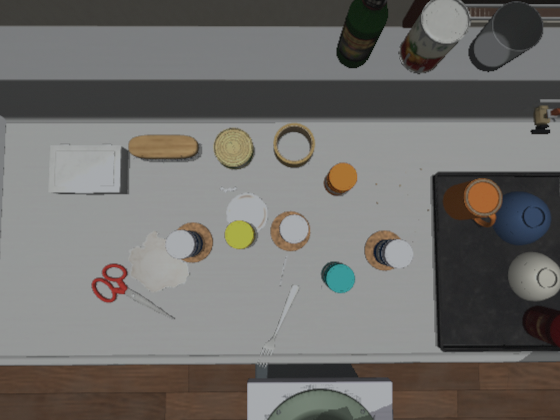

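The top view shows three blue tins with white lids, on coasters: left lid (181,244), middle (294,229) and right (398,253). The look-alikes are not meant: yellow (239,234), orange (342,178) and turquoise (340,278). Next I measure positions and take an enlarged crop.

```bash
cat > h.py <<'E'
import numpy as np,cv2
from workcell import bot
np.set_printoptions(precision=4,suppress=True)
def ray(f,u,v,z):
    d=np.array([(u-f["cx"])/f["fx"],-(v-f["cy"])/f["fy"],-1.]); P=f["pose"]; d=P[:3,:3]@d; o=P[:3,3]
    return o+d*(z-o[2])/d[2]
def proj(f,p):
    P=f["pose"]; c=P[:3,:3].T@(np.asarray(p,float)-P[:3,3]); return np.array([f["cx"]-f["fx"]*c[0]/c[2],f["cy"]+f["fy"]*c[1]/c[2]])
def circ(f,c,r,col,img):
    t=np.linspace(0,2*np.pi,60); 
    pts=np.array([proj(f,(c[0]+r*np.cos(a),c[1]+r*np.sin(a),c[2])) for a in t])
    cv2.polylines(img,[np.round(pts*8*4).astype(np.int32)],True,col,1,cv2.LINE_AA,3)
E
python3 - <<'E'
from h import *
f=bot.grab_frame("top"); im=f["frame"]; hsv=cv2.cvtColor(im,cv2.COLOR_BGR2HSV)
ks={"L":((190,243),(181,244)),"M":((291,231),(294,229)),"R":((386,250),(398,253))}
for k,(c,l) in ks.items():
    print(k,"coaster",ray(f,*c,.006),"lid",ray(f,*l,.101), [hsv[c[1]+16,c[0]],hsv[l[1],l[0]]])
for k,p in dict(yel=(239,234),teal=(340,278),org=(342,178)).items(): print(k,ray(f,*p,.095))
a=cv2.resize(im[195:295,150:420],None,fx=2.9,fy=2.9,interpolation=cv2.INTER_CUBIC); cv2.imwrite("pics/crop1.png",a)
s=bot.grab_frame("scene")
for k,(c,l) in ks.items(): print(k,"scene proj",proj(s,ray(f,*l,.101)),proj(s,ray(f,*c,.006)))
E
```

```text
L coaster [0.4544 0.2873 0.006 ] lid [0.4533 0.2847 0.101 ] [array([ 14, 109, 143], dtype=uint8), array([102,   7, 172], dtype=uint8)]
M coaster [0.4803 0.0622 0.006 ] lid [0.4824 0.0599 0.101 ] [array([ 15, 108, 134], dtype=uint8), array([100,   9, 173], dtype=uint8)]
R coaster [ 0.4372 -0.1499  0.006 ] lid [ 0.4339 -0.1473  0.101 ] [array([ 15, 103, 116], dtype=uint8), array([102,   7, 172], dtype=uint8)]
yel [0.4729 0.1702 0.095 ]
teal [ 0.3844 -0.0317  0.095 ]
org [ 0.5859 -0.0387  0.095 ]
L scene proj [277.8955 265.53  ] [278.1465 293.4616]
M scene proj [311.3251 191.19  ] [310.9014 220.1947]
R scene proj [362.9789 145.6354] [358.7429 172.8014]
```

View pics/crop1.png

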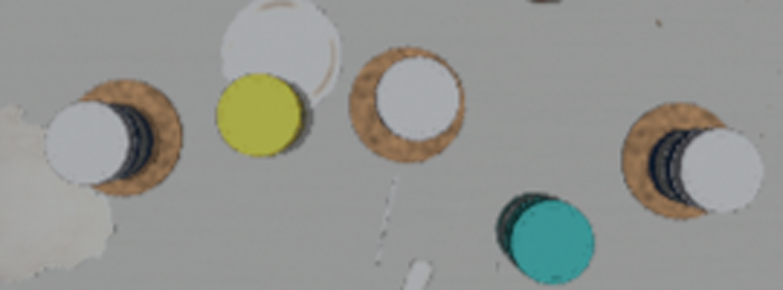

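```bash
cat >> h.py <<'E'
from scipy.optimize import least_squares
def fitc(f,mask,guess,z,R):
    u,v=proj(f,(guess[0],guess[1],z)); win=np.zeros(mask.shape,np.uint8); cv2.circle(win,(int(u),int(v)),int(2.0*R*f["fx"]/0.85),255,-1)
    m=cv2.bitwise_and(mask,win); cs,_=cv2.findContours(m,cv2.RETR_EXTERNAL,cv2.CHAIN_APPROX_NONE)
    h=cv2.convexHull(np.vstack([c for c in cs if len(c)>8]))[:,0]
    cc=np.vstack([c for c in cs if len(c)>8])[:,0].astype(float)
    p=np.array([ray(f,a,b,z)[:2] for a,b in cc])
    g=np.array(guess[:2])
    for k in range(6):
        r=np.hypot(*(p-g).T); keep=abs(r-R)<(.008 if k<2 else .003)
        s=least_squares(lambda q:np.hypot(*(p[keep]-q[:2]).T)-q[2],[*g,R],loss="soft_l1",f_scale=.0008); g=s.x[:2]
    return s.x,keep.sum()
E
python3 - <<'E'
from h import *
G={"L":((.4544,.2873),(.4533,.2847)),"M":((.4803,.0622),(.4824,.0599)),"R":((.4372,-.1499),(.4339,-.1473))}
for n in("top","scene"):
    f=bot.grab_frame(n); hsv=cv2.cvtColor(f["frame"],cv2.COLOR_BGR2HSV)
    cork=cv2.inRange(hsv,(8,70,60),(22,200,255))
    lid=cv2.inRange(hsv,(90,3,150),(125,25,255)) 
    im=f["frame"].copy()
    for k,(c,l) in G.items():
        a=fitc(f,cork,c,.006,.045);print(n,k,"coaster",*a); circ(f,(*a[0][:2],.006),.045,(0,0,255),im)
        try:
            b=fitc(f,lid,l,.101,.03);print("  lid",*b); circ(f,(*b[0][:2],.101),.03,(0,255,0),im)
        except Exception as e: print(e)
    cv2.imwrite(f"pics/fit_{n}.png",cv2.resize(im[190:300,140:430] if n=="top" else im[120:320,230:410],None,fx=2.7,fy=2.7))
E
```

```text
top L coaster [0.4566 0.2819 0.043 ] 78
  lid [0.4538 0.2883 0.0276] 42
top M coaster [0.4806 0.0645 0.0429] 104
  lid [0.4834 0.061  0.0273] 31
top R coaster [ 0.4372 -0.1455  0.0429] 74
  lid [ 0.4325 -0.1494  0.028 ] 66
scene L coaster [0.4541 0.2841 0.0435] 80
need at least one array to concatenate
scene M coaster [0.479  0.0669 0.0436] 41
need at least one array to concatenate
scene R coaster [ 0.4345 -0.1428  0.0435] 27
need at least one array to concatenate
```

```bash
python3 -c "
import cv2,numpy as np
a=cv2.imread('pics/fit_top.png');b=cv2.imread('pics/fit_scene.png');print(a.shape,b.shape)
b=cv2.resize(b,None,fx=.55,fy=.55)
o=np.zeros((a.shape[0]+b.shape[0],800,3),np.uint8);o[:a.shape[0],:a.shape[1]]=a;o[a.shape[0]:,:b.shape[1]]=b;cv2.imwrite('pics/fit.png',o)"
```

```text
(297, 783, 3) (540, 486, 3)
```

View pics/fit.png

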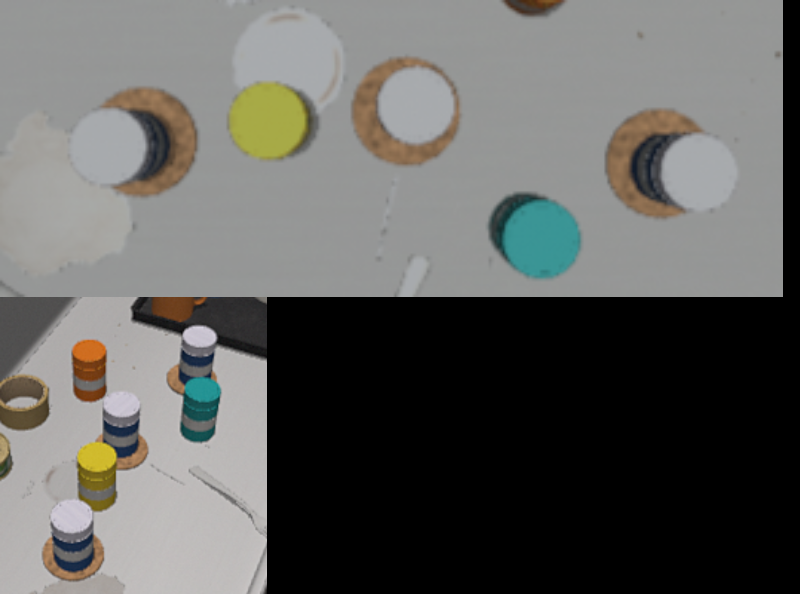

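```bash
sed -i 's/pts\*8\*4/pts*8/' h.py
python3 - <<'E'
from h import *
C={"L":(.4566,.2819),"M":(.4806,.0645),"R":(.4372,-.1455)}
T={"L":(.4538,.2883),"M":(.4834,.061),"R":(.4325,-.1494)}
S={"L":(.4541,.2841),"M":(.479,.0669),"R":(.4345,-.1428)}
out=[]
for n,CC in(("top",C),("scene",S)):
    f=bot.grab_frame(n)
    K=f.copy(); im=cv2.resize(f["frame"],None,fx=4,fy=4,interpolation=cv2.INTER_CUBIC)
    K["fx"]*=4;K["fy"]*=4;K["cx"]=K["cx"]*4+1.5;K["cy"]=K["cy"]*4+1.5
    for k in C:
        c=CC[k];t=T[k]
        circ(K,(*c,.006),.045,(0,0,255),im); circ(K,(*t,.101),.03,(0,255,0),im); circ(K,(*t,.006),.029,(0,255,255),im)
        u,v=proj(K,(*c,.05)).astype(int); out.append(im[v-130:v+130,u-130:u+130])
cv2.imwrite("pics/fit2.png",np.vstack([np.hstack(out[:3]),np.hstack(out[3:])]))
E
```

```text
(no output)
```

View pics/fit2.png

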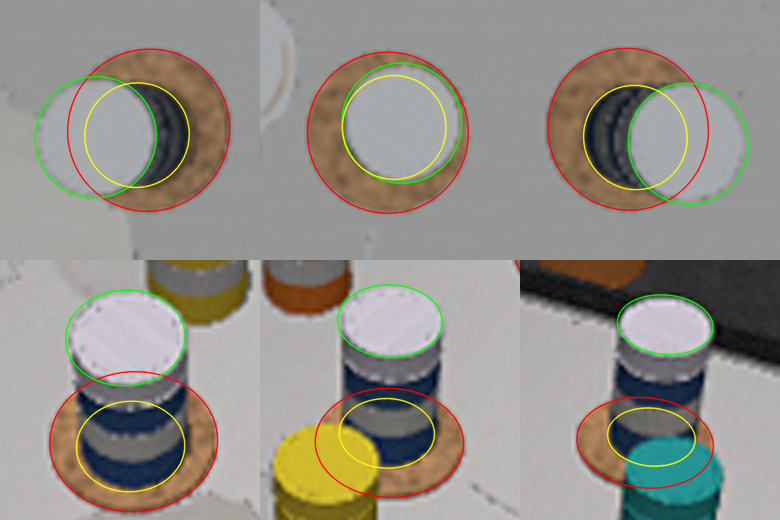

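The fits overlay well in both views. I'll set each tin's target to its coaster centre. Next I compute the move to a hover over the left tin at yaw 0.

```bash
cat >> h.py <<'E'
from scipy.spatial.transform import Rotation as Ro
def to(p,rpy=(np.pi,0,0)):
    s=bot.observe(); R=Ro.from_euler("xyz",s["tool_rot"]); 
    tr=R.inv().apply(np.array(p)-s["position"]); tw=np.degrees((R.inv()*Ro.from_euler("xyz",rpy)).as_rotvec())
    print("t",round(s["clock"],2),"pos",s["position"],"rot",s["tool_rot"],"F",s["force"],"w",round(s["grip_width"],4)); print("travel mm",(tr*1000).round(1),"twist",tw.round(2)); print("q",s["qpos"])
E
python3 -c "
from h import *
to((.454,.288,.231))"
```

```text
t 0.4 pos [ 0.234  -0.5795  0.2312] rot [-3.1414 -0.      0.3837] F [-0.7015  0.1882  1.2713] w 0.0854
travel mm [ 528.8 -722.     0.3] twist [-0.01  0.   21.99]
q [ 1.1168  0.5215 -0.0363  1.5996  0.0212  1.0211 -0.1128]
```

apply_moves(
  commands=[
    {"travel": [0.426,-0.345,0],"twist": [0,0,22]},
    {"travel": [0.426,-0.345,0],"twist": [0,0,22]},
    {"travel": [0.426,-0.345,0],"twist": [0,0,22]},
    {"travel": [0.426,-0.345,0],"twist": [0,0,22]},
    {"travel": [0.426,-0.345,0],"twist": [0,0,22]},
    {"travel": [0.426,-0.345,0],"twist": [0,0,22]},
    {"travel": [0.426,-0.345,0],"twist": [0,0,22]},
    {"travel": [0.426,-0.345,0],"twist": [0,0,22]},
    {"travel": [0.426,-0.345,0],"twist": [0,0,22]},
    {"travel": [0.426,-0.345,0],"twist": [0,0,22]},
  ],
)

```text
invalid input at $.commands[0]: expected keys travel, twist, claw
```

```bash
python3 -c "
from h import *
to((.454,.288,.231))"
```

```text
t 0.4 pos [ 0.234  -0.5795  0.2312] rot [-3.1414 -0.      0.3837] F [-0.7015  0.1882  1.2713] w 0.0854
travel mm [ 528.8 -722.     0.3] twist [-0.01  0.   21.99]
q [ 1.1168  0.5215 -0.0363  1.5996  0.0212  1.0211 -0.1128]
```

apply_moves(
  commands=[
    {"travel": [0.426,-0.345,0],"twist": [0,0,22],"claw": 0.085},
    {"travel": [0.426,-0.345,0],"twist": [0,0,22],"claw": 0.085},
    {"travel": [0.426,-0.345,0],"twist": [0,0,22],"claw": 0.085},
    {"travel": [0.426,-0.345,0],"twist": [0,0,22],"claw": 0.085},
    {"travel": [0.426,-0.345,0],"twist": [0,0,22],"claw": 0.085},
    {"travel": [0.426,-0.345,0],"twist": [0,0,22],"claw": 0.085},
    {"travel": [0.426,-0.345,0],"twist": [0,0,22],"claw": 0.085},
    {"travel": [0.426,-0.345,0],"twist": [0,0,22],"claw": 0.085},
    {"travel": [0.426,-0.345,0],"twist": [0,0,22],"claw": 0.085},
    {"travel": [0.426,-0.345,0],"twist": [0,0,22],"claw": 0.085},
  ],
)

```text
clock: 1.4
position: [0.4767, -0.1412, 0.2316]
tool_rot: [3.141, -0.001, -0.0]
force: [0.9, -1.4, 0.5]
grip_width: 0.0852
```

```bash
python3 -c "
from h import *
to((.454,.288,.231))"
```

```text
t 1.4 pos [ 0.4767 -0.1412  0.2316] rot [ 3.1414 -0.0007 -0.0004] F [ 0.9032 -1.3882  0.5138] w 0.0852
travel mm [ -22.9 -429.2    0.5] twist [ 0.01 -0.04 -0.02]
q [ 0.2596  0.3203 -0.1138  1.9259  0.0459  0.8971 -1.4483]
```

apply_moves(
  commands=[
    {"travel": [-0.023,-0.429,0],"twist": [0,0,-20],"claw": 0.085},
    {"travel": [-0.023,-0.429,0],"twist": [0,0,-20],"claw": 0.085},
    {"travel": [-0.023,-0.429,0],"twist": [0,0,-20],"claw": 0.085},
    {"travel": [-0.023,-0.429,0],"twist": [0,0,-20],"claw": 0.085},
    {"travel": [-0.023,-0.429,0],"twist": [0,0,-20],"claw": 0.085},
    {"travel": [-0.023,-0.429,0],"twist": [0,0,-20],"claw": 0.085},
    {"travel": [-0.023,-0.429,0],"twist": [0,0,-20],"claw": 0.085},
    {"travel": [-0.023,-0.429,0],"twist": [0,0,-20],"claw": 0.085},
    {"travel": [-0.023,-0.429,0],"twist": [0,0,-20],"claw": 0.085},
    {"travel": [-0.023,-0.429,0],"twist": [0,0,-20],"claw": 0.085},
  ],
)

```text
clock: 2.4
position: [0.4518, 0.2904, 0.2312]
tool_rot: [-3.14, -0.0, 0.354]
force: [-1.0, -1.1, -0.3]
grip_width: 0.0851
```

apply_moves(
  commands=[
    {"travel": [0,0,0],"twist": [0,0,0],"claw": 0.085},
    {"travel": [0,0,0],"twist": [0,0,0],"claw": 0.085},
    {"travel": [0,0,0],"twist": [0,0,0],"claw": 0.085},
  ],
)

```text
clock: 2.7
position: [0.4535, 0.2848, 0.2314]
tool_rot: [3.141, -0.0, 0.347]
force: [0.2, -0.6, -0.5]
grip_width: 0.0849
```

```bash
python3 -c "
from h import *
to((.4535,.288,.056),(np.pi,0,.349))
f=bot.grab_frame('scene');cv2.imwrite('pics/s1.png',f['frame'])"
```

```text
t 2.7 pos [0.4535 0.2848 0.2314] rot [ 3.1412 -0.0002  0.3472] F [ 0.1945 -0.573  -0.5362] w 0.0849
travel mm [  1.1  -3.1 175.4] twist [ 0.02 -0.01 -0.1 ]
q [-0.4043  0.3967 -0.3518  1.823   0.1649  0.9504 -2.0508]
```

View pics/s1.png

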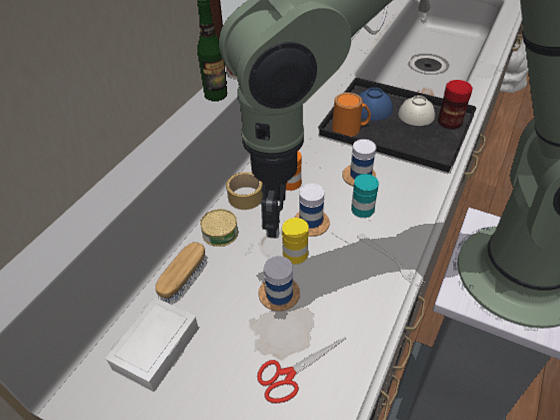

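The gripper is above the left tin. Now I descend.

apply_moves(
  commands=[
    {"travel": [0.001,-0.003,0.04],"twist": [0,0,0],"claw": 0.085},
    {"travel": [0.001,-0.003,0.075],"twist": [0,0,0],"claw": 0.085},
    {"travel": [0.001,-0.003,0.1],"twist": [0,0,0],"claw": 0.085},
    {"travel": [0.001,-0.003,0.12],"twist": [0,0,0],"claw": 0.085},
    {"travel": [0.001,-0.003,0.14],"twist": [0,0,0],"claw": 0.085},
    {"travel": [0.001,-0.003,0.16],"twist": [0,0,0],"claw": 0.085},
    {"travel": [0.001,-0.003,0.175],"twist": [0,0,0],"claw": 0.085},
    {"travel": [0.001,-0.003,0.175],"twist": [0,0,0],"claw": 0.085},
    {"travel": [0.001,-0.003,0.175],"twist": [0,0,0],"claw": 0.085},
  ],
)

```text
clock: 3.65
position: [0.4533, 0.2889, 0.0567]
tool_rot: [-3.142, -0.0, 0.348]
force: [-0.3, -0.5, 0.6]
grip_width: 0.0849
```

```bash
python3 -c "
from h import *
to((.4535,.288,.056),(np.pi,0,.349))
f=bot.grab_frame('scene');a=f['frame'][180:340,200:360];
g=bot.grab_frame('top')['frame'][180:300,120:280]
cv2.imwrite('pics/s2.png',np.hstack([cv2.resize(a,(400,400)),cv2.resize(g,(400,400))]))"
```

```text
t 3.65 pos [0.4533 0.2889 0.0567] rot [-3.1416 -0.      0.3483] F [-0.279  -0.5319  0.613 ] w 0.0849
travel mm [-0.1  0.9  0.7] twist [-0.   -0.   -0.04]
q [-0.479   0.6505 -0.2721  1.9467  0.3001  0.5831 -2.1727]
```

View pics/s2.png

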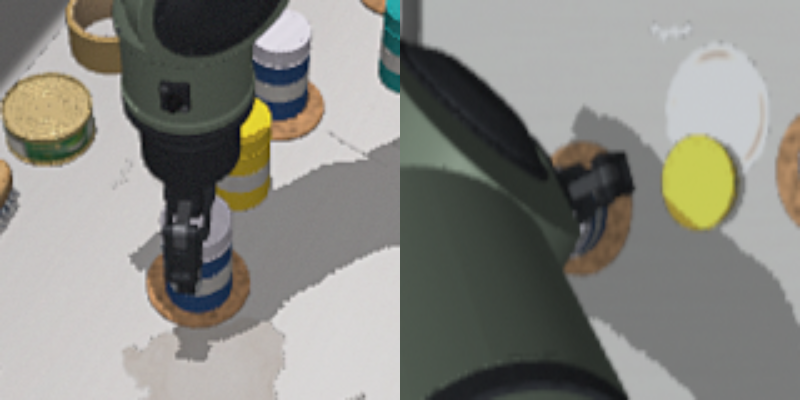

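```bash
python3 -c "
from h import *
f=bot.grab_frame('scene')
cr=lambda p:(proj(f,p)-[200,180])*2.5
d=np.array([-np.sin(.348),np.cos(.348),0])
c=np.array([.4533,.2889,.0567])
print('finger tip',cr(c+d*.045),cr(c-d*.045),'lid c',cr((.4538,.2883,.101)),'base',cr((.4538,.2883,.006)))
a=f['frame'][210:310,235:320]; cv2.imwrite('pics/s3.png',cv2.resize(a,(680,600),interpolation=cv2.INTER_CUBIC))
print((proj(f,c+d*.045)-[235,210])*[8,6])"
```

```text
finger tip [186.7816 296.0267] [200.6408 207.4838] lid c [192.154 216.877] base [195.3832 284.8092]
[317.7013 530.4641]
```

View pics/s3.png

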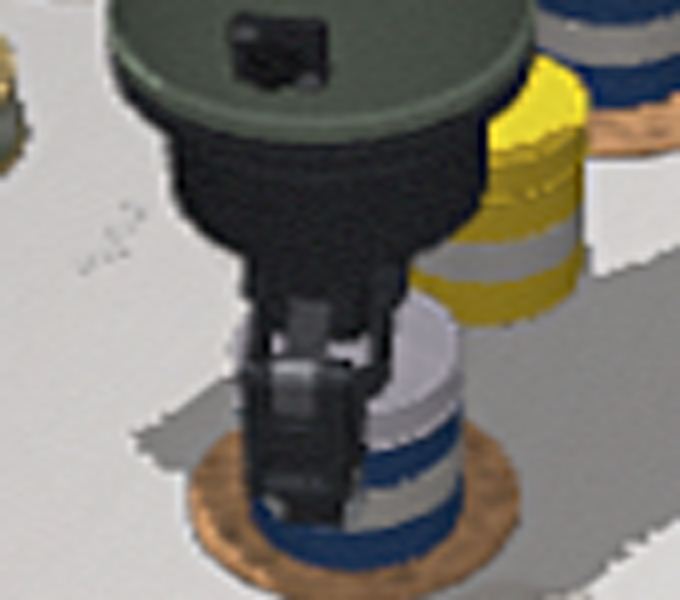

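apply_moves(
  commands=[
    {"travel": [-0.003,0.0,0],"twist": [0,0,0],"claw": 0.085},
    {"travel": [-0.003,0.0,0],"twist": [0,0,0],"claw": 0.045},
    {"travel": [-0.003,0.0,0],"twist": [0,0,0],"claw": 0.045},
    {"travel": [-0.003,0.0,0],"twist": [0,0,0],"claw": 0.045},
    {"travel": [-0.003,0.0,0],"twist": [0,0,0],"claw": 0.045},
    {"travel": [-0.003,0.0,0],"twist": [0,0,0],"claw": 0.045},
    {"travel": [-0.003,0.0,0],"twist": [0,0,0],"claw": 0.045},
    {"travel": [-0.003,0.0,0],"twist": [0,0,0],"claw": 0.045},
  ],
  force=35,
)

```text
clock: 4.6
position: [0.4504, 0.2881, 0.0566]
tool_rot: [3.142, -0.0, 0.349]
force: [-0.7, -1.1, 6.7]
grip_width: 0.0554
```

```bash
python3 -c "
from h import *
to((.4535,.288,.12),(np.pi,0,.349))
f=bot.grab_frame('scene');a=f['frame'][210:310,235:320]; cv2.imwrite('pics/s4.png',cv2.resize(a,(680,600),interpolation=cv2.INTER_CUBIC))"
```

```text
t 4.6 pos [0.4504 0.2881 0.0566] rot [ 3.1415 -0.0004  0.3487] F [-0.676  -1.0948  6.7398] w 0.0554
travel mm [  2.9   1.1 -63.4] twist [ 0.   -0.02 -0.02]
q [-0.4813  0.6474 -0.2715  1.9545  0.3009  0.5781 -2.1761]
```

View pics/s4.png

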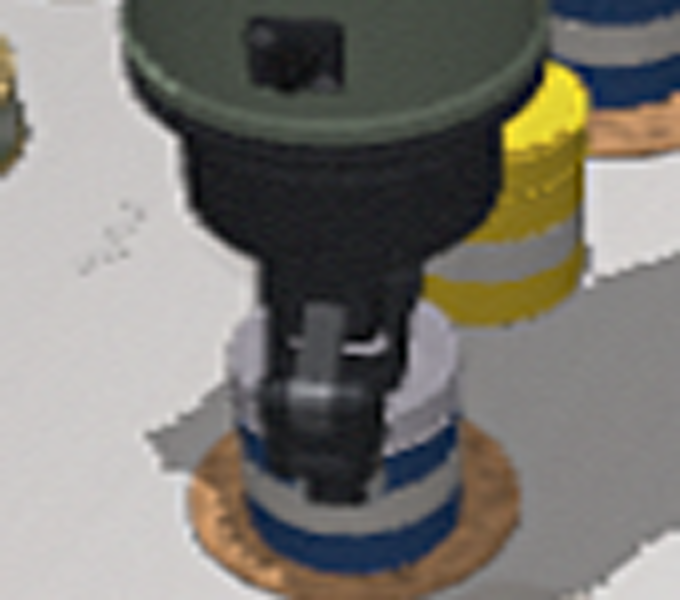

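apply_moves(
  commands=[
    {"travel": [0,0,-0.01],"twist": [0,0,0],"claw": 0.045},
    {"travel": [0,0,-0.025],"twist": [0,0,0],"claw": 0.045},
    {"travel": [0,0,-0.045],"twist": [0,0,0],"claw": 0.045},
    {"travel": [0,0,-0.06],"twist": [0,0,0],"claw": 0.045},
    {"travel": [0,0,-0.07],"twist": [0,0,0],"claw": 0.045},
    {"travel": [0,0,-0.07],"twist": [0,0,0],"claw": 0.045},
    {"travel": [0,0,-0.07],"twist": [0,0,0],"claw": 0.045},
    {"travel": [0,0,-0.07],"twist": [0,0,0],"claw": 0.045},
  ],
)

```text
clock: 5.45
position: [0.4499, 0.2878, 0.1256]
tool_rot: [3.141, 0.001, 0.349]
force: [0.2, -0.4, -1.0]
grip_width: 0.0553
```

```bash
cat >> h.py <<'E'
def weigh(n=12):
    F=[];M=[]
    for i in range(n):
        g=bot.grab_frame("top"); s=bot.observe(); F.append(s["force"]); M.append(s["joint_efforts"])
    print("F mean",np.mean(F,0),"std",np.std(F,0),"eff",np.mean(M,0)); return g
E
python3 -c "
from h import *
g=weigh()
to((.4535,.288,.12),(np.pi,0,.349))
f=bot.grab_frame('scene');a=f['frame'][180:340,200:360];
g=g['frame'][180:300,120:280]
cv2.imwrite('pics/s5.png',np.hstack([cv2.resize(a,(400,400)),cv2.resize(g,(400,400))]))"
```

```text
F mean [-0.3343 -0.0672 -1.8393] std [0.5645 0.5175 0.6884] eff [  0.0082 -85.233   -3.9079 -28.3656   0.0176  -0.0031  -0.0017]
t 6.05 pos [0.4502 0.2881 0.1263] rot [-3.1416  0.      0.3488] F [-0.0602 -0.1179 -1.2309] w 0.0554
travel mm [3.1 1.2 6.3] twist [-0.    0.   -0.01]
q [-0.4446  0.5364 -0.318   1.9194  0.2439  0.723  -2.1268]
```

View pics/s5.png

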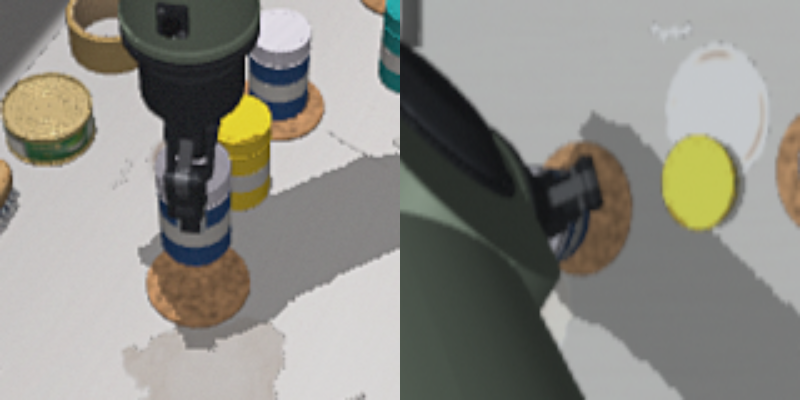

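Left tin: about 1.84 N. I set it back, shifted (+2, -5) mm to the coaster centre.

apply_moves(
  commands=[
    {"travel": [0,0.0055,0.015],"twist": [0,0,0],"claw": 0.045},
    {"travel": [0,0.0055,0.035],"twist": [0,0,0],"claw": 0.045},
    {"travel": [0,0.0055,0.05],"twist": [0,0,0],"claw": 0.045},
    {"travel": [0,0.0055,0.06],"twist": [0,0,0],"claw": 0.045},
    {"travel": [0,0.0055,0.066],"twist": [0,0,0],"claw": 0.045},
    {"travel": [0,0.0055,0.0695],"twist": [0,0,0],"claw": 0.045},
    {"travel": [0,0.0055,0.0695],"twist": [0,0,0],"claw": 0.045},
    {"travel": [0,0.0055,0.0695],"twist": [0,0,0],"claw": 0.045},
  ],
)

```text
clock: 6.9
position: [0.4523, 0.2831, 0.0572]
tool_rot: [-3.141, -0.001, 0.349]
force: [0.2, -0.6, -2.7]
grip_width: 0.0553
```

```bash
python3 -c "
from h import *
to((.4524,.2831,.0566),(np.pi,0,.349))
f=bot.grab_frame('scene');a=f['frame'][210:310,235:320]; cv2.imwrite('pics/s6.png',cv2.resize(a,(680,600),interpolation=cv2.INTER_CUBIC))"
```

```text
t 6.9 pos [0.4523 0.2831 0.0572] rot [-3.1413 -0.0006  0.3489] F [ 0.2286 -0.5906 -2.7035] w 0.0553
travel mm [0.1 0.1 0.6] twist [-0.01 -0.03 -0.01]
q [-0.4703  0.6452 -0.2731  1.9572  0.3017  0.5774 -2.1673]
```

View pics/s6.png

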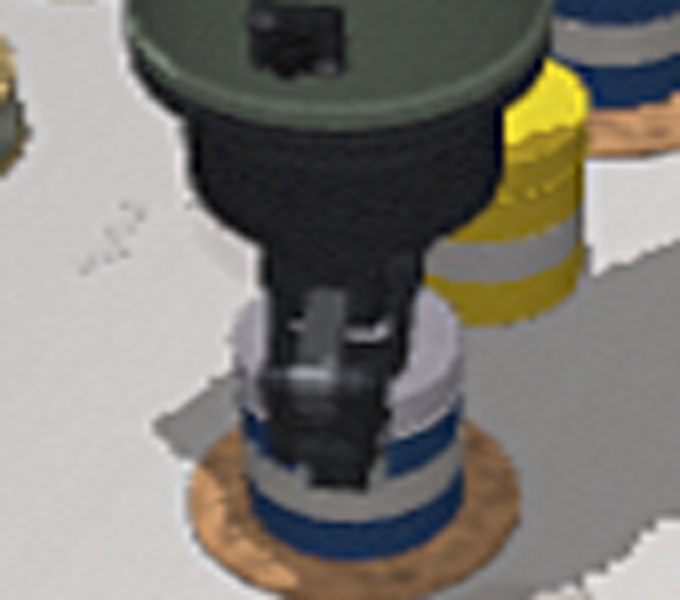

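apply_moves(
  commands=[
    {"travel": [0,0,0.0007],"twist": [0,0,0],"claw": 0.045},
    {"travel": [0,0,0.001],"twist": [0,0,0],"claw": 0.045},
    {"travel": [0,0,0.001],"twist": [0,0,0],"claw": 0.045},
  ],
)

```text
clock: 7.25
position: [0.4525, 0.2831, 0.0564]
tool_rot: [-3.141, -0.001, 0.349]
force: [-0.4, -2.3, 6.7]
grip_width: 0.0553
```

Contact (+6.7 N). I release, then rise to look.

apply_moves(
  commands=[
    {"travel": [0,0,0],"twist": [0,0,0],"claw": 0.085},
    {"travel": [0,0,0],"twist": [0,0,0],"claw": 0.085},
    {"travel": [0,0,0],"twist": [0,0,0],"claw": 0.085},
    {"travel": [0,0,0],"twist": [0,0,0],"claw": 0.085},
    {"travel": [0,0,0],"twist": [0,0,0],"claw": 0.085},
    {"travel": [0,0,-0.02],"twist": [0,0,0],"claw": 0.085},
    {"travel": [0,0,-0.05],"twist": [0,0,0],"claw": 0.085},
    {"travel": [0,0,-0.1],"twist": [0,0,0],"claw": 0.085},
    {"travel": [0,0,-0.14],"twist": [0,0,0],"claw": 0.085},
    {"travel": [0,0,-0.14],"twist": [0,0,0],"claw": 0.085},
  ],
)

```text
clock: 8.25
position: [0.4538, 0.2842, 0.2008]
tool_rot: [-3.14, -0.007, 0.349]
force: [0.7, 0.1, -0.3]
grip_width: 0.0849
```

```bash
python3 -c "
from h import *
to((.483,.061,.197),(np.pi,0,0.2))
f=bot.grab_frame('scene');a=f['frame'][210:310,235:320]; cv2.imwrite('pics/s7.png',cv2.resize(a,(680,600),interpolation=cv2.INTER_CUBIC))"
```

```text
t 8.25 pos [0.4538 0.2842 0.2008] rot [-3.1399 -0.0072  0.3486] F [ 0.6925  0.0787 -0.3202] w 0.0849
travel mm [-48.9 219.8   3. ] twist [-0.13 -0.4   8.51]
q [-0.4035  0.4313 -0.3535  1.861   0.1911  0.8747 -2.0716]
```

View pics/s7.png

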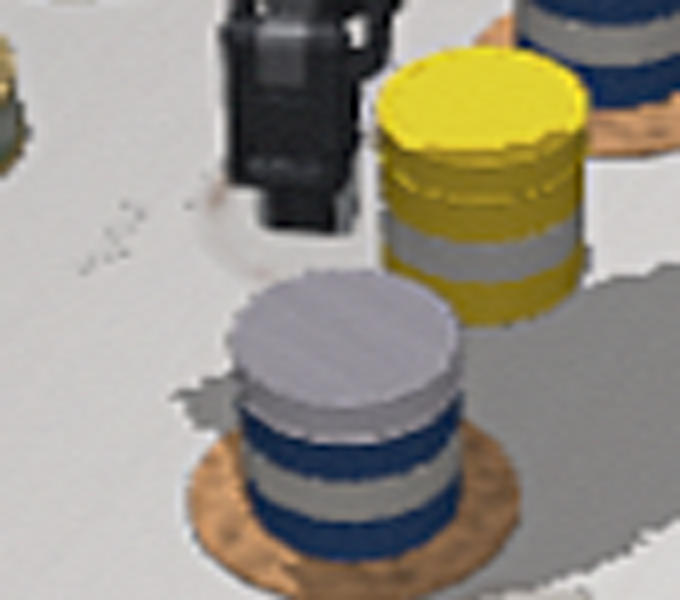

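Left tin sits centred: base columns 247–462 against coaster 188–520 in the crop. On to the middle tin.

apply_moves(
  commands=[
    {"travel": [-0.0483,0.2188,-0.01],"twist": [0,0,20],"claw": 0.085},
    {"travel": [-0.0483,0.2188,-0.01],"twist": [0,0,20],"claw": 0.085},
    {"travel": [-0.0483,0.2188,-0.01],"twist": [0,0,20],"claw": 0.085},
    {"travel": [-0.0483,0.2188,-0.01],"twist": [0,0,20],"claw": 0.085},
    {"travel": [-0.0483,0.2188,-0.01],"twist": [0,0,20],"claw": 0.085},
    {"travel": [-0.0483,0.2188,-0.01],"twist": [0,0,20],"claw": 0.085},
    {"travel": [-0.0483,0.2188,-0.01],"twist": [0,0,20],"claw": 0.085},
    {"travel": [-0.0483,0.2188,-0.01],"twist": [0,0,20],"claw": 0.085},
  ],
)

```text
clock: 9.1
position: [0.4812, 0.0619, 0.2053]
tool_rot: [-3.141, 0.001, 0.001]
force: [-0.9, 0.8, 0.1]
grip_width: 0.085
```

```bash
python3 -c "
from h import *
g=weigh(6)
to((.482,.061,.056),(np.pi,0,0))
f=bot.grab_frame('scene');a=f['frame'][100:320,200:420];
im=g['frame'];cork=cv2.inRange(cv2.cvtColor(im,cv2.COLOR_BGR2HSV),(8,70,60),(22,200,255));
cv2.imwrite('pics/s8.png',np.hstack([cv2.resize(a,(400,400)),cv2.resize(im[180:300,120:280],(400,300)).__class__((400,400,3),np.uint8)*0+cv2.resize(im[180:300,120:280],(400,400))]))"
```

```text
F mean [-0.405   0.0044 -0.1672] std [0.5012 0.305  0.3578] eff [  0.2248 -69.3122  -1.1186 -31.9205   0.0193  -0.0025  -0.0166]
t 9.4 pos [0.4814 0.0613 0.2057] rot [-3.1415  0.0001  0.0007] F [-0.6098  0.3898  0.0049] w 0.0846
travel mm [  0.6   0.3 149.7] twist [-0.    0.01  0.04]
q [-0.0693  0.3416 -0.2244  1.9777  0.1007  0.8329 -1.9191]
```

View pics/s8.png

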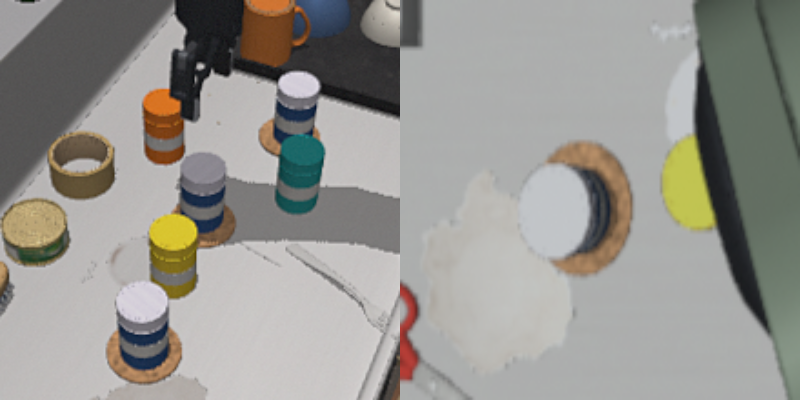

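apply_moves(
  commands=[
    {"travel": [0,0,0.04],"twist": [0,0,0],"claw": 0.085},
    {"travel": [0,0,0.075],"twist": [0,0,0],"claw": 0.085},
    {"travel": [0,0,0.095],"twist": [0,0,0],"claw": 0.085},
    {"travel": [0,0,0.115],"twist": [0,0,0],"claw": 0.085},
    {"travel": [0,0,0.135],"twist": [0,0,0],"claw": 0.085},
    {"travel": [0,0,0.149],"twist": [0,0,0],"claw": 0.085},
    {"travel": [0,0,0.149],"twist": [0,0,0],"claw": 0.085},
    {"travel": [0,0,0.149],"twist": [0,0,0],"claw": 0.085},
  ],
)

```text
clock: 10.25
position: [0.4815, 0.0609, 0.0571]
tool_rot: [3.142, 0.0, -0.0]
force: [0.0, -0.3, 0.7]
grip_width: 0.0851
```

```bash
python3 -c "
from h import *
to((.482,.061,.056),(np.pi,0,0))
f=bot.grab_frame('scene');a=f['frame'][140:240,270:355]; cv2.imwrite('pics/s9.png',cv2.resize(a,(680,600),interpolation=cv2.INTER_CUBIC))"
```

```text
t 10.25 pos [0.4815 0.0609 0.0571] rot [ 3.1416  0.0002 -0.0001] F [ 0.0091 -0.2918  0.6876] w 0.0851
travel mm [ 0.5 -0.1  1.1] twist [ 0.    0.01 -0.01]
q [-0.1215  0.5888 -0.1663  2.0837  0.1988  0.4839 -2.0076]
```

View pics/s9.png

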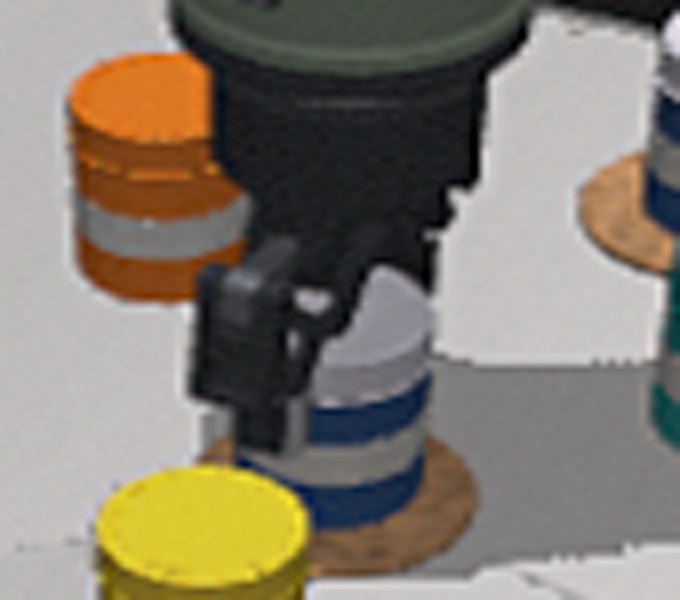

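apply_moves(
  commands=[
    {"travel": [-0.002,0,0],"twist": [0,0,0],"claw": 0.085},
    {"travel": [-0.002,0.0,0],"twist": [0,0,0],"claw": 0.045},
    {"travel": [-0.002,0.0,0],"twist": [0,0,0],"claw": 0.045},
    {"travel": [-0.002,0.0,0],"twist": [0,0,0],"claw": 0.045},
    {"travel": [-0.002,0.0,0],"twist": [0,0,0],"claw": 0.045},
    {"travel": [-0.002,0.0,0],"twist": [0,0,0],"claw": 0.045},
    {"travel": [-0.002,0.0,0],"twist": [0,0,0],"claw": 0.045},
    {"travel": [-0.002,0.0,0],"twist": [0,0,0],"claw": 0.045},
  ],
  force=35,
)

```text
clock: 11.1
position: [0.4799, 0.0605, 0.0573]
tool_rot: [3.141, -0.001, -0.001]
force: [-1.6, -2.5, 10.4]
grip_width: 0.0559
```

apply_moves(
  commands=[
    {"travel": [0,0,-0.01],"twist": [0,0,0],"claw": 0.045},
    {"travel": [0,0,-0.025],"twist": [0,0,0],"claw": 0.045},
    {"travel": [0,0,-0.045],"twist": [0,0,0],"claw": 0.045},
    {"travel": [0,0,-0.06],"twist": [0,0,0],"claw": 0.045},
    {"travel": [0,0,-0.07],"twist": [0,0,0],"claw": 0.045},
    {"travel": [0,0,-0.07],"twist": [0,0,0],"claw": 0.045},
    {"travel": [0,0,-0.07],"twist": [0,0,0],"claw": 0.045},
    {"travel": [0,0,-0.07],"twist": [0,0,0],"claw": 0.045},
  ],
)

```text
clock: 11.9
position: [0.4791, 0.0607, 0.1261]
tool_rot: [3.141, 0.001, -0.0]
force: [-1.5, 0.3, -6.6]
grip_width: 0.056
```

```bash
python3 -c "
from h import *
g=weigh()
to((.4775,.0655,.0565),(np.pi,0,0))
f=bot.grab_frame('scene');a=f['frame'][140:240,270:355]; b=g['frame'][190:280,240:340]
h=cv2.cvtColor(f['frame'],cv2.COLOR_BGR2HSV);m=cv2.inRange(h,(8,70,60),(22,200,255))
print('scene coaster M',fitc(f,m,(.479,.0669),.006,.045))
h=cv2.cvtColor(g['frame'],cv2.COLOR_BGR2HSV);m=cv2.inRange(h,(8,70,60),(22,200,255))
print('top coaster L',fitc(g,m,(.4566,.2819),.006,.045))
m=cv2.inRange(h,(90,3,150),(125,25,255)); print('top lid L',fitc(g,m,(.456,.283),.101,.03))
cv2.imwrite('pics/s10.png',np.hstack([cv2.resize(a,(400,470)),cv2.resize(b,(400,470))]))"
```

```text
F mean [ 0.0574  0.0385 -6.0994] std [0.2919 0.4289 0.493 ] eff [  0.0074 -78.4389  -1.1795 -27.2576   0.0212  -0.0175  -0.0015]
t 12.5 pos [0.4795 0.0607 0.1268] rot [ 3.1416  0.     -0.0002] F [-0.5489  0.067  -5.9245] w 0.0559
travel mm [-2.  -4.8 70.3] twist [ 0.    0.   -0.01]
q [-0.0892  0.4608 -0.2055  2.0518  0.152   0.643  -1.9668]
scene coaster M (array([0.4786, 0.0667, 0.0435]), np.int64(62))
top coaster L (array([0.4566, 0.2817, 0.0429]), np.int64(74))
top lid L (array([0.4558, 0.2849, 0.0279]), np.int64(54))
```

View pics/s10.png

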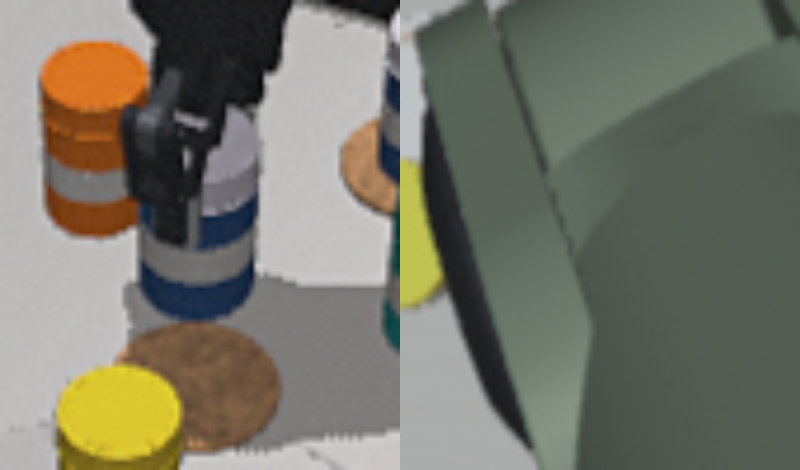

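apply_moves(
  commands=[
    {"travel": [-0.003,-0.005,0.015],"twist": [0,0,0],"claw": 0.045},
    {"travel": [-0.003,-0.005,0.035],"twist": [0,0,0],"claw": 0.045},
    {"travel": [-0.003,-0.005,0.05],"twist": [0,0,0],"claw": 0.045},
    {"travel": [-0.003,-0.005,0.06],"twist": [0,0,0],"claw": 0.045},
    {"travel": [-0.003,-0.005,0.066],"twist": [0,0,0],"claw": 0.045},
    {"travel": [-0.003,-0.005,0.069],"twist": [0,0,0],"claw": 0.045},
    {"travel": [-0.003,-0.005,0.07],"twist": [0,0,0],"claw": 0.045},
    {"travel": [-0.003,-0.005,0.07],"twist": [0,0,0],"claw": 0.045},
  ],
)

```text
clock: 13.35
position: [0.4768, 0.0657, 0.0575]
tool_rot: [3.142, -0.001, -0.0]
force: [-1.7, -1.2, -1.6]
grip_width: 0.0556
```

```bash
python3 -c "
from h import *
to((.477,.0655,.0565),(np.pi,0,0))
f=bot.grab_frame('scene');a=f['frame'][140:240,270:355]; cv2.imwrite('pics/s11.png',cv2.resize(a,(680,600),interpolation=cv2.INTER_CUBIC))"
```

```text
t 13.35 pos [0.4768 0.0657 0.0575] rot [ 3.1416 -0.0007 -0.0004] F [-1.7259 -1.2045 -1.5527] w 0.0556
travel mm [0.2 0.2 1. ] twist [ 0.   -0.04 -0.02]
q [-0.1326  0.5836 -0.1675  2.0945  0.2017  0.4775 -2.0236]
```

View pics/s11.png

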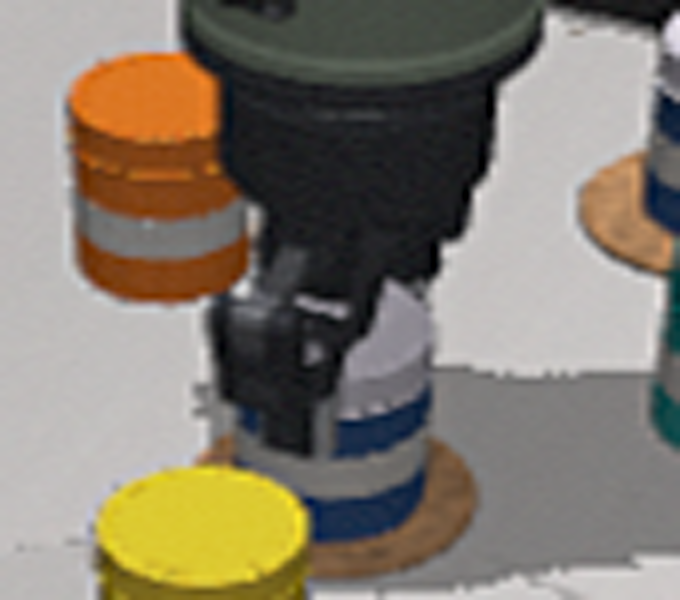

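apply_moves(
  commands=[
    {"travel": [0,0,0.0005],"twist": [0,0,0],"claw": 0.045},
    {"travel": [0,0,0.0005],"twist": [0,0,0],"claw": 0.085},
    {"travel": [0,0,0.0005],"twist": [0,0,0],"claw": 0.085},
    {"travel": [0,0,0.0005],"twist": [0,0,0],"claw": 0.085},
    {"travel": [0,0,0.0005],"twist": [0,0,0],"claw": 0.085},
    {"travel": [0,0,0.0005],"twist": [0,0,0],"claw": 0.085},
    {"travel": [0,0,-0.02],"twist": [0,0,0],"claw": 0.085},
    {"travel": [0,0,-0.05],"twist": [0,0,0],"claw": 0.085},
    {"travel": [0,0,-0.1],"twist": [0,0,0],"claw": 0.085},
    {"travel": [0,0,-0.148],"twist": [0,0,0],"claw": 0.085},
  ],
)

```text
clock: 14.4
position: [0.476, 0.0658, 0.2064]
tool_rot: [-3.141, 0.001, 0.0]
force: [1.1, -0.8, -0.2]
grip_width: 0.0853
```

```bash
python3 -c "
from h import *
to((.431,-.149,.205),(np.pi,0,0))
f=bot.grab_frame('scene');a=f['frame'][140:240,270:355]; cv2.imwrite('pics/s12.png',cv2.resize(a,(680,600),interpolation=cv2.INTER_CUBIC))"
```

```text
t 14.4 pos [0.476  0.0658 0.2064] rot [-3.1415  0.001   0.    ] F [ 1.0868 -0.8281 -0.2333] w 0.0853
travel mm [-45.  214.8   1.4] twist [-0.01  0.06  0.  ]
q [-0.0701  0.3344 -0.2369  1.9872  0.1038  0.8323 -1.9352]
```

View pics/s12.png

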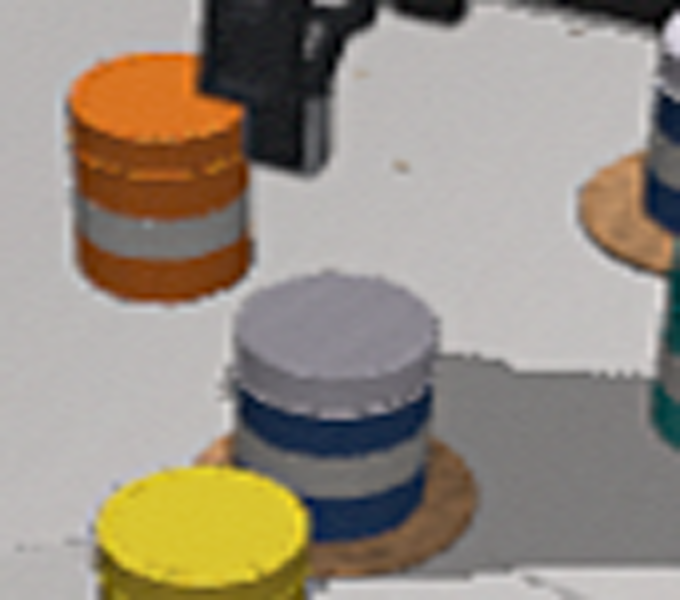

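apply_moves(
  commands=[
    {"travel": [-0.046,0.215,0],"twist": [0,0,0],"claw": 0.085},
    {"travel": [-0.046,0.215,0],"twist": [0,0,0],"claw": 0.085},
    {"travel": [-0.046,0.215,0],"twist": [0,0,0],"claw": 0.085},
    {"travel": [-0.046,0.215,0],"twist": [0,0,0],"claw": 0.085},
    {"travel": [-0.046,0.215,0],"twist": [0,0,0],"claw": 0.085},
    {"travel": [-0.046,0.215,0],"twist": [0,0,0],"claw": 0.085},
    {"travel": [-0.046,0.215,0],"twist": [0,0,0],"claw": 0.085},
    {"travel": [-0.046,0.215,0],"twist": [0,0,0],"claw": 0.085},
  ],
)

```text
clock: 15.25
position: [0.4308, -0.1482, 0.2048]
tool_rot: [-3.141, -0.0, 0.001]
force: [0.3, 0.7, -0.3]
grip_width: 0.0852
```

```bash
python3 -c "
from h import *
g=weigh(4)
to((.4305,-.149,.057),(np.pi,0,0))
h=cv2.cvtColor(g['frame'],cv2.COLOR_BGR2HSV);m=cv2.inRange(h,(8,70,60),(22,200,255));l=cv2.inRange(h,(90,3,150),(125,25,255))
for c in((.4566,.2819),(.4806,.0645)):
  try: print('coaster',fitc(g,m,c,.006,.045),'lid',fitc(g,l,(c[0],c[1]),.101,.03))
  except Exception as e: print(e)
f=bot.grab_frame('scene')
cv2.imwrite('pics/s13.png',np.hstack([cv2.resize(f['frame'][100:320,200:420],(400,400)),cv2.resize(g['frame'][170:310,140:420],(400,400))]))"
```

```text
F mean [ 0.2599 -0.0292 -0.0232] std [0.2364 0.3059 0.7563] eff [  0.3508 -63.712   -0.0146 -31.0967   0.0191   0.0003  -0.0188]
t 15.45 pos [ 0.4307 -0.1485  0.2048] rot [-3.1414 -0.      0.0012] F [ 0.2657 -0.3387  0.9586] w 0.0847
travel mm [ -0.2   0.5 147.8] twist [-0.01 -0.    0.07]
q [ 0.326   0.2939 -0.1506  2.0514  0.0604  0.8003 -1.4299]
coaster (array([0.4566, 0.2817, 0.0429]), np.int64(74)) lid (array([0.4558, 0.285 , 0.0277]), np.int64(46))
coaster (array([0.4807, 0.0645, 0.043 ]), np.int64(104)) lid (array([0.4802, 0.0666, 0.0273]), np.int64(24))
```

View pics/s13.png

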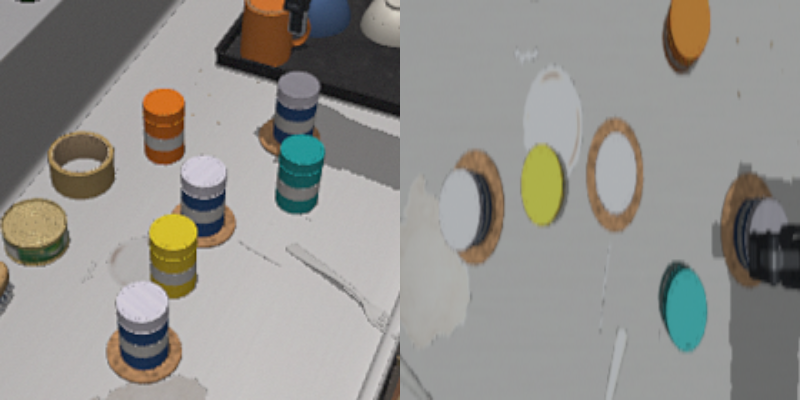

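Left and middle tins are within about 3 mm of their coaster centres. Next, the right tin.

apply_moves(
  commands=[
    {"travel": [0,0,0.04],"twist": [0,0,0],"claw": 0.085},
    {"travel": [0,0,0.075],"twist": [0,0,0],"claw": 0.085},
    {"travel": [0,0,0.095],"twist": [0,0,0],"claw": 0.085},
    {"travel": [0,0,0.115],"twist": [0,0,0],"claw": 0.085},
    {"travel": [0,0,0.135],"twist": [0,0,0],"claw": 0.085},
    {"travel": [0,0,0.148],"twist": [0,0,0],"claw": 0.085},
    {"travel": [0,0,0.148],"twist": [0,0,0],"claw": 0.085},
    {"travel": [0,0,0.148],"twist": [0,0,0],"claw": 0.085},
  ],
)

```text
clock: 16.3
position: [0.4306, -0.149, 0.057]
tool_rot: [-3.141, 0.0, 0.0]
force: [-0.3, -0.2, -0.4]
grip_width: 0.085
```

```bash
python3 -c "
from h import *
to((.4305,-.149,.057),(np.pi,0,0))
f=bot.grab_frame('scene');a=f['frame'][100:200,320:405]; cv2.imwrite('pics/s14.png',cv2.resize(a,(680,600),interpolation=cv2.INTER_CUBIC))"
```

```text
t 16.3 pos [ 0.4306 -0.149   0.057 ] rot [-3.1415  0.0002  0.0001] F [-0.3392 -0.1654 -0.3958] w 0.085
travel mm [-0.1 -0.   0. ] twist [-0.01  0.01  0.01]
q [ 0.2868  0.5584 -0.1083  2.16    0.1377  0.4297 -1.5011]
```

View pics/s14.png

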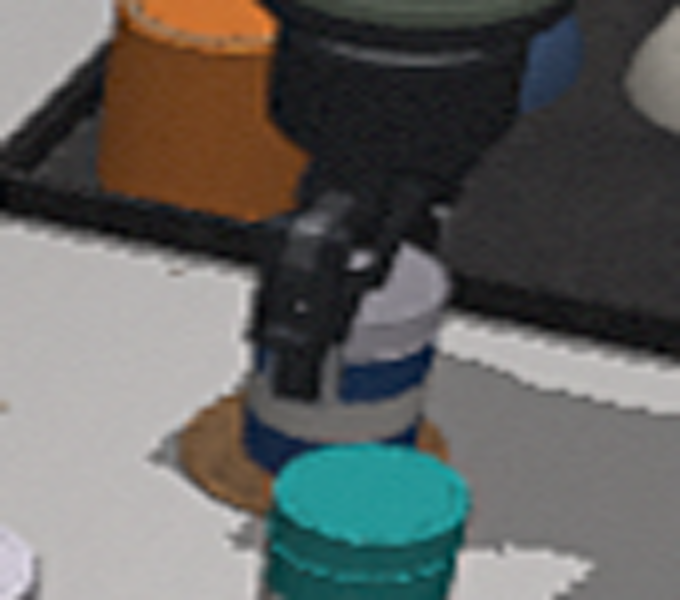

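apply_moves(
  commands=[
    {"travel": [-0.001,0,0],"twist": [0,0,0],"claw": 0.045},
    {"travel": [-0.001,0.0,0],"twist": [0,0,0],"claw": 0.045},
    {"travel": [-0.001,0.0,0],"twist": [0,0,0],"claw": 0.045},
    {"travel": [-0.001,0.0,0],"twist": [0,0,0],"claw": 0.045},
    {"travel": [-0.001,0.0,0],"twist": [0,0,0],"claw": 0.045},
    {"travel": [-0.001,0.0,0],"twist": [0,0,0],"claw": 0.045},
    {"travel": [-0.001,0.0,0],"twist": [0,0,0],"claw": 0.045},
  ],
  force=35,
)

```text
clock: 17.05
position: [0.4298, -0.1495, 0.0576]
tool_rot: [3.141, -0.001, -0.0]
force: [-2.6, -0.4, 11.8]
grip_width: 0.057
```

apply_moves(
  commands=[
    {"travel": [0,0,-0.01],"twist": [0,0,0],"claw": 0.045},
    {"travel": [0,0,-0.025],"twist": [0,0,0],"claw": 0.045},
    {"travel": [0,0,-0.045],"twist": [0,0,0],"claw": 0.045},
    {"travel": [0,0,-0.06],"twist": [0,0,0],"claw": 0.045},
    {"travel": [0,0,-0.07],"twist": [0,0,0],"claw": 0.045},
    {"travel": [0,0,-0.07],"twist": [0,0,0],"claw": 0.045},
    {"travel": [0,0,-0.07],"twist": [0,0,0],"claw": 0.045},
    {"travel": [0,0,-0.07],"twist": [0,0,0],"claw": 0.045},
  ],
)

```text
clock: 17.85
position: [0.4291, -0.1491, 0.1262]
tool_rot: [-3.141, 0.001, -0.0]
force: [-0.3, 0.5, -4.1]
grip_width: 0.057
```

```bash
python3 -c "
from h import *
g=weigh()
to((.434,-.145,.057),(np.pi,0,0))
f=bot.grab_frame('scene');a=f['frame'][90:200,310:420]; b=g['frame'][200:300,340:440]
h=cv2.cvtColor(f['frame'],cv2.COLOR_BGR2HSV);m=cv2.inRange(h,(8,70,50),(22,200,255))
print('scene coaster',fitc(f,m,(.4345,-.1428),.006,.045))
cv2.imwrite('pics/s15.png',np.hstack([cv2.resize(a,(400,400)),cv2.resize(b,(400,400))]))"
```

```text
F mean [-0.1817 -0.1018 -2.9941] std [0.549  0.669  0.3401] eff [  0.0062 -71.8128   0.14   -25.1533   0.0133  -0.0106  -0.0013]
t 18.45 pos [ 0.4295 -0.1492  0.1268] rot [-3.1415  0.     -0.0002] F [ 0.0151 -1.1414 -3.2553] w 0.0567
travel mm [ 4.5 -4.2 69.8] twist [-0.    0.   -0.01]
q [ 0.3143  0.4217 -0.1391  2.1242  0.1004  0.6017 -1.4666]
scene coaster (array([ 0.434 , -0.1431,  0.0435]), np.int64(52))
```

View pics/s15.png

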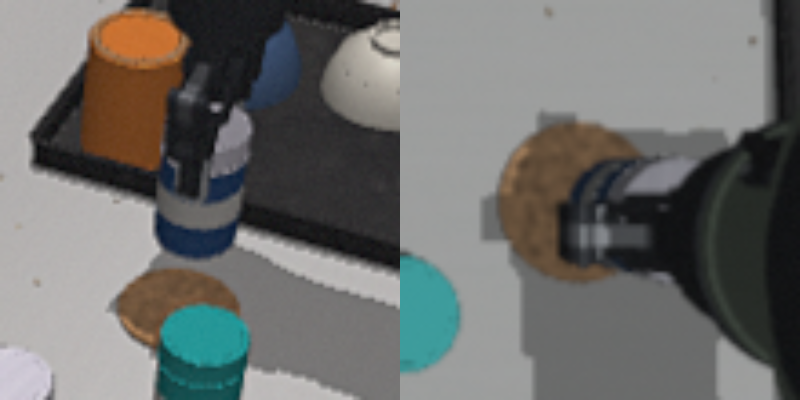

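Right tin is about 3.0 N, so the middle one (6.1 N) is heaviest. I return the right tin.

apply_moves(
  commands=[
    {"travel": [0.0035,-0.0047,0.015],"twist": [0,0,0],"claw": 0.045},
    {"travel": [0.0035,-0.0047,0.035],"twist": [0,0,0],"claw": 0.045},
    {"travel": [0.0035,-0.0047,0.05],"twist": [0,0,0],"claw": 0.045},
    {"travel": [0.0035,-0.0047,0.06],"twist": [0,0,0],"claw": 0.045},
    {"travel": [0.0035,-0.0047,0.066],"twist": [0,0,0],"claw": 0.045},
    {"travel": [0.0035,-0.0047,0.069],"twist": [0,0,0],"claw": 0.045},
    {"travel": [0.0035,-0.0047,0.07],"twist": [0,0,0],"claw": 0.045},
    {"travel": [0.0035,-0.0047,0.07],"twist": [0,0,0],"claw": 0.045},
  ],
)

```text
clock: 19.3
position: [0.4332, -0.1446, 0.0576]
tool_rot: [3.141, -0.001, -0.0]
force: [-2.7, 1.5, 8.8]
grip_width: 0.0567
```

apply_moves(
  commands=[
    {"travel": [0,0,0],"twist": [0,0,0],"claw": 0.085},
    {"travel": [0,0,0],"twist": [0,0,0],"claw": 0.085},
    {"travel": [0,0,0],"twist": [0,0,0],"claw": 0.085},
    {"travel": [0,0,0],"twist": [0,0,0],"claw": 0.085},
    {"travel": [0,0,0],"twist": [0,0,0],"claw": 0.085},
    {"travel": [0,0,-0.02],"twist": [0,0,0],"claw": 0.085},
    {"travel": [0,0,-0.05],"twist": [0,0,0],"claw": 0.085},
    {"travel": [0,0,-0.1],"twist": [0,0,0],"claw": 0.085},
    {"travel": [0,0,-0.148],"twist": [0,0,0],"claw": 0.085},
    {"travel": [0,0,-0.148],"twist": [0,0,0],"claw": 0.085},
  ],
)

```text
clock: 20.3
position: [0.4352, -0.1451, 0.21]
tool_rot: [3.14, -0.008, -0.001]
force: [0.2, -0.5, -1.0]
grip_width: 0.0852
```

```bash
python3 -c "
from h import *
to((.477,.0655,.205),(np.pi,0,0))"
```

```text
t 20.3 pos [ 0.4352 -0.1451  0.21  ] rot [ 3.1396 -0.008  -0.0006] F [ 0.1656 -0.5468 -0.9796] w 0.0852
travel mm [  41.6 -210.7    4.9] twist [ 0.12 -0.46 -0.03]
q [ 0.3254  0.2875 -0.1611  2.0441  0.064   0.8063 -1.4445]
```

apply_moves(
  commands=[
    {"travel": [0.044,-0.21,0],"twist": [0,0,0],"claw": 0.085},
    {"travel": [0.044,-0.21,0],"twist": [0,0,0],"claw": 0.085},
    {"travel": [0.044,-0.21,0],"twist": [0,0,0],"claw": 0.085},
    {"travel": [0.044,-0.21,0],"twist": [0,0,0],"claw": 0.085},
    {"travel": [0.044,-0.21,0],"twist": [0,0,0],"claw": 0.085},
    {"travel": [0.044,-0.21,0],"twist": [0,0,0],"claw": 0.085},
    {"travel": [0.044,-0.21,0],"twist": [0,0,0],"claw": 0.085},
    {"travel": [0.044,-0.21,0],"twist": [0,0,0],"claw": 0.085},
  ],
)

```text
clock: 21.1
position: [0.4768, 0.0641, 0.2047]
tool_rot: [3.141, 0.0, -0.002]
force: [0.0, -0.6, -0.3]
grip_width: 0.0852
```

```bash
python3 -c "
from h import *
to((.4765,.0655,.057),(np.pi,0,0))
g=bot.grab_frame('top')
h=cv2.cvtColor(g['frame'],cv2.COLOR_BGR2HSV);m=cv2.inRange(h,(8,70,60),(22,200,255));l=cv2.inRange(h,(90,3,150),(125,25,255))
for c in((.4566,.2819),(.4372,-.1455)):
  try: print('coaster',fitc(g,m,c,.006,.045),'lid',fitc(g,l,(c[0],c[1]),.101,.03))
  except Exception as e: print(e)
f=bot.grab_frame('scene')
cv2.imwrite('pics/s16.png',np.hstack([cv2.resize(f['frame'][100:320,200:420],(400,400)),cv2.resize(g['frame'][200:300,340:440],(400,400))]))"
```

```text
t 21.1 pos [0.4768 0.0641 0.2047] rot [ 3.1411  0.0003 -0.0019] F [ 0.0045 -0.6135 -0.3333] w 0.0852
travel mm [ -0.3  -1.4 147.7] twist [ 0.03  0.02 -0.11]
q [-0.0604  0.3381 -0.2453  1.9877  0.11    0.8287 -1.9396]
coaster (array([0.4566, 0.2817, 0.0429]), np.int64(74)) lid (array([0.4559, 0.2849, 0.0279]), np.int64(58))
need at least one array to concatenate
```

View pics/s16.png

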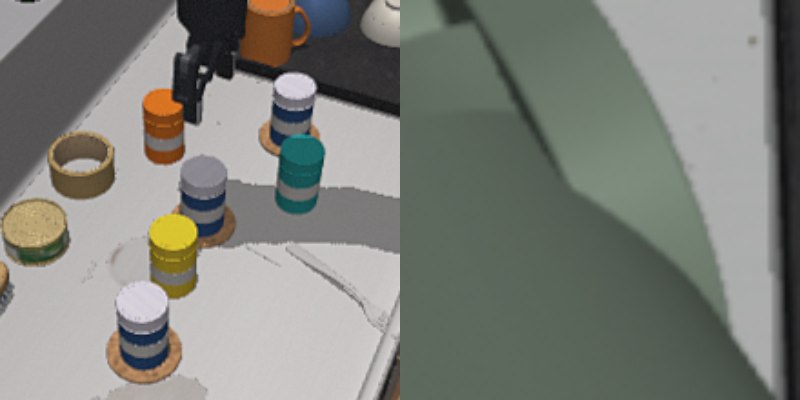

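All is in order. I grasp the middle tin again.

apply_moves(
  commands=[
    {"travel": [0,0,0.04],"twist": [0,0,0],"claw": 0.085},
    {"travel": [0,0,0.075],"twist": [0,0,0],"claw": 0.085},
    {"travel": [0,0,0.095],"twist": [0,0,0],"claw": 0.085},
    {"travel": [0,0,0.115],"twist": [0,0,0],"claw": 0.085},
    {"travel": [0,0,0.135],"twist": [0,0,0],"claw": 0.085},
    {"travel": [0,0,0.148],"twist": [0,0,0],"claw": 0.085},
    {"travel": [0,0,0.148],"twist": [0,0,0],"claw": 0.085},
    {"travel": [0,0,0.148],"twist": [0,0,0],"claw": 0.085},
  ],
)

```text
clock: 22.0
position: [0.4771, 0.0653, 0.0572]
tool_rot: [3.142, -0.0, -0.001]
force: [0.1, -0.1, 0.1]
grip_width: 0.0853
```

apply_moves(
  commands=[
    {"travel": [0,0,0],"twist": [0,0,0],"claw": 0.045},
    {"travel": [0,0.0,0],"twist": [0,0,0],"claw": 0.045},
    {"travel": [0,0.0,0],"twist": [0,0,0],"claw": 0.045},
    {"travel": [0,0.0,0],"twist": [0,0,0],"claw": 0.045},
    {"travel": [0,0.0,0],"twist": [0,0,0],"claw": 0.045},
    {"travel": [0,0.0,0],"twist": [0,0,0],"claw": 0.045},
    {"travel": [0,0.0,0],"twist": [0,0,0],"claw": 0.045},
  ],
  force=35,
)

```text
clock: 22.7
position: [0.4775, 0.0653, 0.0577]
tool_rot: [3.142, -0.001, -0.0]
force: [-2.0, -2.1, 10.0]
grip_width: 0.0558
```

```bash
python3 -c "
from h import *
to((.4765,.0655,.211),(np.pi,0,0))"
```

```text
t 22.7 pos [0.4775 0.0653 0.0577] rot [ 3.1415 -0.0014 -0.0004] F [-1.9834 -2.0644  9.9673] w 0.0558
travel mm [  -0.8   -0.2 -153.3] twist [ 0.   -0.08 -0.03]
q [-0.121   0.5844 -0.1813  2.0928  0.2179  0.4804 -2.0377]
```

apply_moves(
  commands=[
    {"travel": [0,0,-0.01],"twist": [0,0,0],"claw": 0.045},
    {"travel": [0,0,-0.03],"twist": [0,0,0],"claw": 0.045},
    {"travel": [0,0,-0.055],"twist": [0,0,0],"claw": 0.045},
    {"travel": [0,0,-0.08],"twist": [0,0,0],"claw": 0.045},
    {"travel": [0,0,-0.105],"twist": [0,0,0],"claw": 0.045},
    {"travel": [0,0,-0.13],"twist": [0,0,0],"claw": 0.045},
    {"travel": [0,0,-0.145],"twist": [0,0,0],"claw": 0.045},
    {"travel": [0,0,-0.154],"twist": [0,0,0],"claw": 0.045},
    {"travel": [0,0,-0.154],"twist": [0,0,0],"claw": 0.045},
    {"travel": [0,0,-0.154],"twist": [0,0,0],"claw": 0.045},
  ],
)

```text
clock: 23.7
position: [0.4766, 0.0654, 0.2103]
tool_rot: [3.141, 0.001, -0.0]
force: [-0.3, -0.0, -6.2]
grip_width: 0.0561
```

apply_moves(
  commands=[
    {"travel": [0,0,0],"twist": [0,0,0],"claw": 0.045},
    {"travel": [0,0,0],"twist": [0,0,0],"claw": 0.045},
    {"travel": [0,0,0],"twist": [0,0,0],"claw": 0.045},
    {"travel": [0,0,0],"twist": [0,0,0],"claw": 0.045},
    {"travel": [0,0,0],"twist": [0,0,0],"claw": 0.045},
  ],
)

```text
clock: 24.2
position: [0.477, 0.0655, 0.2107]
tool_rot: [3.142, 0.0, -0.0]
force: [-0.6, -0.3, -6.4]
grip_width: 0.0558
```

```bash
python3 -c "
from h import *
g=weigh()
to((.4765,.0655,.211),(np.pi,0,0)); print(abs(bot.observe()['qd']).max())
f=bot.grab_frame('scene')
cv2.imwrite('pics/s17.png',np.hstack([cv2.resize(f['frame'][80:320,200:440],(560,560),interpolation=cv2.INTER_CUBIC),cv2.resize(f['frame'][130:190,335:395],(240,240),interpolation=cv2.INTER_CUBIC).repeat(1,0) if 0 else np.vstack([cv2.resize(f['frame'][130:190,335:395],(240,240),interpolation=cv2.INTER_CUBIC),cv2.resize(g['frame'],(240,320))])]))"
```

```text
F mean [-0.0922 -0.3003 -6.1233] std [0.5643 0.4793 0.3505] eff [ -0.0044 -71.2974  -1.6217 -34.1966   0.0227  -0.012   -0.0002]
t 24.8 pos [0.477  0.0655 0.2108] rot [-3.1415  0.     -0.0002] F [-0.0118  0.0548 -6.3876] w 0.0559
travel mm [-0.5 -0.  -0.2] twist [-0.    0.   -0.01]
q [-0.0554  0.3304 -0.2537  1.9803  0.1091  0.8437 -1.9397]
0.002013663922343657
```

View pics/s17.png

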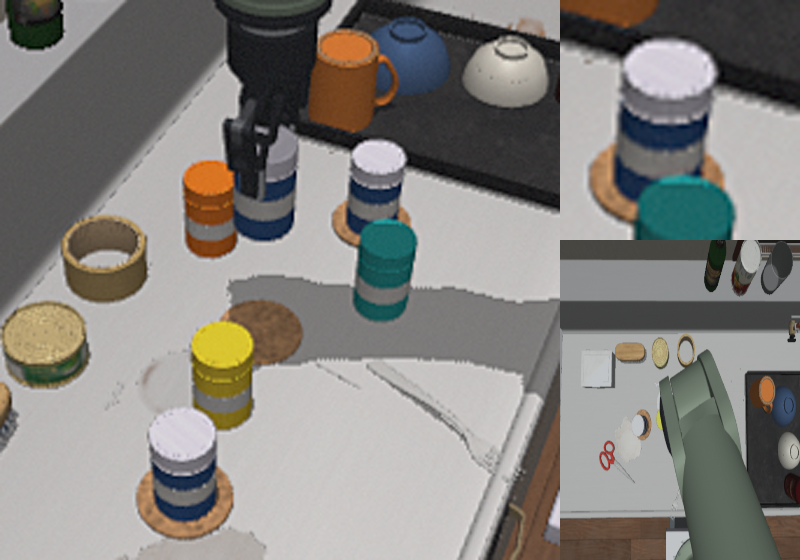

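The heavy tin hangs upright at crop (268,190). The left (184,470) and right (377,195) tins are centred on their coasters, and everything else looks untouched. Handing in.

```bash
python3 -c "
from workcell import bot
print(bot.job_done())"
```

```text
the job is handed in; nothing more can be done
None
```

I hefted the three tins from left to right and the middle one was clearly the heaviest. I handed the job in at about 25 s, with the arm holding that tin. No verdict was reported.

| Tin | Measured weight | Approx. mass |
|---|---|---|
| Left | 1.8 N | 0.19 kg |
| Middle | 6.1 N (6.1 N again in the final hold) | 0.62 kg |
| Right | 3.0 N | 0.31 kg |

- **Final hold:** the tin is upright, with the tool vertical to within about 0.1 mrad. It is still, with joint speeds of 0.002 rad/s or less. By lift height its underside is about 16 cm above the worktop.
- **Placement of the other tins:** each was lifted about 7 cm and set back on its own coaster before I took the next.
    - **Left tin:** the scene camera shows it centred, while the top camera puts it about 3 mm off. I took that as calibration error and left it.
    - **Right tin:** the arm blocked the top view after I placed it, so only the scene camera confirms it is centred.
- **Everything else:** nothing else moved in the camera views, and the forces I saw stayed under 12 N.

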